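# Open the extraction and hold a lamp shade up for spraying

### The job

We are about to spray the grey primed lamp shade. Turn the red handle of the extraction damper until it is fully open (handle along the duct), then take the grey shade by its neck, lift it off its battens and hold it level and still over the grille, its rim about 10 cm above the grille bars; finish while holding it there. Leave the battens, the finished orange shade and the other things on the table where they are.

Things in the scene. Friction and masses are not known exactly. Their poses are not given: they have to be found in the camera images.
- bench: Downdraft spray bench, white steel, fixed: 380 mm deep (its x), 420 wide (its y), 105 high; the top is a flat bar grille with a flush frame. Origin: centre of the underside, on the table; front (-x) to the robot. From its +y side an 80 mm round duct (top 97 mm above the table) runs 190 mm along +y, carrying the damper, then bends to +x to a small duct fan (top 122 mm).
- bench_grille (a point): Centre of the grille at the top of its bars, 105 mm above the table; axes as the bench's, z up.
- damper (a joint): Quarter-turn damper handle on top of the duct, vertical axis: 0 = closed (handle across the duct, pointing to the bench's -x), 1.571 = fully open (along the duct, pointing to the bench's +y, away from the bench). Opens clockwise seen from above, solid stop at each end, starts shut or a little open, stays where left, needs about 2 N at the red grip.
- damper_axis (a point): Point on the damper's vertical axis (bench x 0, y 275 mm), 135 mm above the table, level with the middle of the red grip; a brass wing nut sits on the axis, top 133 mm above the table.
- damper_grip (a point): Middle of the handle's red grip, 86 mm from the damper's axis, 135 mm above the table. The grip is an upright slab 52 mm long (outwards along the handle), 16 wide, 28 tall (121 to 149 mm above the table); free air on both sides, 24 mm below it to the duct. Its x points from the grip to the axis, z up.
- shade: The shade to hold: grey metal dome pendant shade, open below, 190 mm across the rim, 0.3 to 0.5 kg, 138 mm tall: dome 88 mm, then a straight round neck 40 mm across and 42 tall (87 to 129 mm above the rim), then a brass cord grip 16 mm across. Origin: centre of the rim's underside, z up along the neck. It stands on two battens on the grille, rim 24 mm above it.
- shade_neck (a point): Point on the axis of the grey shade's neck, 110 mm above the rim: where to take it.
- batten_a: One of the two loose pine battens under the grey shade, 200 x 24 x 24 mm, lying on the grille, long side along its x. Origin at the centre of its underside.
- batten_b: The other batten, the same, parallel and 100 mm away.
- shade_done: Finished shade, glossy orange, same shape and size, standing rim down on the table to the right of the bench: leave it. Origin at the centre of its rim.
- can_blue: Spray can with turquoise cap and white label, 65 mm diameter, 190 mm tall, standing on the table at the left: leave it. Origin at the centre of its foot.
- can_pink: Spray can with pink cap and black label, same size, standing at the right: leave it.
- can_ochre: Spray can with ochre cap and red label, same size, standing at the right: leave it.
- tape: Roll of masking tape lying flat, 96 mm across, 24 mm tall, at the right of the bench: leave it.
- sanding_block: Rust-red sanding block 100 x 60 x 28 mm lying on the table at the left front: leave it.

How it is judged:
By the outcome, as a careful person would: the job done as asked, in the order asked, and still so for the second after the job is handed in, while the arm keeps its last pose, push and grip.
It also fails if it takes over 61 s, if anything falls off the work surface, if the arm or the gripper's body presses on something with over 40 N, if the wrist force passes 120 N, or if a joint passes its speed limit or range.

### The arm

A 7-joint arm with a two-finger parallel gripper is mounted at the origin on the work surface. World frame = base frame: x ahead of the robot, y to its left, z up, the work surface at z = 0. Lengths are in m, angles in rad, forces in N, time in s.
With the tool pointing down it reaches from about 0.4 to 0.9 m from the base axis. Payload 5.6 kg.
Tool frame: the origin (TCP) lies on the centre line of the jaws, within the pads' length; the fingertips stand ahead of it and the grasp point (between the pads) lies 2 mm behind it (bot.tip_reach is the z of the fingertips in the tool frame, in m); z points along the fingers, y is the line along which they close (so a half turn about z gives the same grasp; the last joint's range is limited). The gripper opens to 92 mm and grips with 3 to 60 N. Pads are 20 mm wide; open, the fingers measure 128 mm over their backs; the gripper's body (75 mm by 189 mm) begins 69 mm behind the grasp point.
Start: joints at [1.291, 0.468, -0.012, 1.603, 0.006, 1.071, -0.056], TCP at [0.152, -0.632, 0.232] pointing down, gripper open.
Joint ranges: [-2.53, 2.53], [-0.31, 2.02], [-1.57, 1.55], [0.28, 2.44], [-1.29, 4.43], [0.15, 1.84], [-2.92, 2.92]. Speed limits (rad/s): [2.57, 2.57, 3.14, 3.14, 3.14, 3.14, 3.14].

### API

Orientations are given as [roll, pitch, yaw] about the fixed x, y, z axes, in that order (R = Rz(yaw) Ry(pitch) Rx(roll)).
In Python, from station import bot gives the robot as it stands.
- The arm moves only by the tool jog_arm, never from a script. Its argument "deltas" is a list of rows, each an object of numbers: "dx", "dy", "dz": the shift along the tool's x, y, z scaled (see below); "rx", "ry", "rz": the turn, a rotation vector about the tool's x, y, z scaled (see below); "jaw": the finger opening in mm, from 0 to 91.9. A call has 1 to 5 rows; each row is the pose to reach, as a shift and turn from the pose commanded when the call began, along the tool's axes at that moment, turning the shorter way round; what a row does not reach only later rows make up. The controller multiplies each number of a shift by 0.1 m and each number of a turn by 360 degrees. A row lasts 1/12 s, in which the tool goes at most 41.7 mm and 7.16 degrees, less where a joint would pass 70% of its speed; a pose out of reach is approached as far as the arm can. A call with a number of a shift or a turn outside -1 to 1 is refused whole. A call with a gripper value outside its range is refused whole. The fingers move at their own pace and stop on an object; the grip force is fixed at half the most. Time passes only in rows, so rows that repeat a pose let the fingers close. It gives the time, the measured TCP pose, the force, the opening and the grip force at its end, in the units of the state.
- bot.sense(): the state, without advancing time (a new reading comes with each control period).
- bot.capture(name): name is "side" or "top"; returns a dict with "color" (420x560x3 uint8, red, green, blue), "fx", "fy", "cx", "cy" (pixels), "k1" (the pictures are not rectified: a ray, as slopes to the right and down, at radius r is drawn at 1 + k1 r^2 times it, then the intrinsics apply), "eye" and "orientation" of the camera in the world. Camera axes: x right, y down, z forward; pixel columns grow to the right and rows downward; lengths in m; the calibration is good to about 2 mm. A picture is of the moment at which its call begins. There is no depth.
- bot.hand_in(): hands the job in; it is judged then, once.
Trained networks look in the newest picture that a camera, given by its name, has taken for a name from the list of things; names that differ only in an ending like _2 or _b are one class to them, and where a whole thing is asked for, a point or a joint stands for the part that bears it (a point fixed in the world has none). Each returns a list of dicts, best first, with "score" (0 to 1); they miss things now and then, are a little off and sometimes report something else, mostly with a low value. They report only what shows in the picture. A call takes as long as a camera call.
- bot.find_in(camera, target): "pixel" ([column, row] in pixels, amid what is visible of it).
- bot.place_of(camera, target): "pixel" ([column, row] in pixels: a listed point, or the origin of a listed thing).
The state is a dict: "time": time; "qpos": joint angles; "qvel": joint speeds; "effort": joint torques, N m; "position": TCP position; "eef_rot": TCP orientation; "contact_force": force on the tool from outside, world axes, zero at the start; "torque": the same for the moment, N m; "opening": opening from 0.0 (shut) to 1.0 (fully open); "finger_force": force on a finger pad.
Only numpy, scipy, OpenCV 4.12 (cv2) and the standard library are available. Lean on these libraries where they do the work, as an engineer would, in place of code of your own. Each camera call takes 0.05 s, during which the arm holds its last target. There are 200 camera calls.

## Working session

There is one attempt and no reset: what is moved stays moved. The work goes in short steps, Python scripts to look and compute and a tool call to move; the robot and the scene stay as the last step left them, time stands still between calls to the robot, and variables do not carry over. Pictures are saved under pics/ and viewed, at most 10 in all, crops included, and the job is handed in when it is done.

Besides the shell and the picture viewer there is one more tool, called after "Emit:" as name(argument=value, ...) on one line, values as JSON. jog_arm: Moves the arm, as the interface text tells. Shifts and turns lie within -1 to 1; 1 stands for 0.1 m of shift or 360 degrees of turn. Its arguments: {"type":"object","properties":{"deltas":{"type":"array"}},"required":["deltas"]}

```bash
mkdir -p pics; cat > h.py <<'E'
import numpy as np, cv2
from scipy.spatial.transform import Rotation as R
from station import bot
def cam(n):
    c=bot.capture(n); return c
def rot(c):
    o=np.array(c["orientation"],float)
    return o if o.shape==(3,3) else R.from_euler('xyz',o).as_matrix() if o.size==3 else R.from_quat(o).as_matrix()
def ray(c,px):
    K=np.array([[c["fx"],0,c["cx"]],[0,c["fy"],c["cy"]],[0,0,1]])
    u=cv2.undistortPoints(np.array([[px]],float),K,np.array([c["k1"],0,0,0.]))[0,0]
    return rot(c)@np.array([u[0],u[1],1.])
def atz(c,px,z):
    d=ray(c,px); e=np.array(c["eye"]); return e+d*(z-e[2])/d[2]
def tri(cs,pxs):
    A=np.zeros((3,3));b=np.zeros(3)
    for c,p in zip(cs,pxs):
        d=ray(c,p);d/=np.linalg.norm(d);P=np.eye(3)-np.outer(d,d);A+=P;b+=P@np.array(c["eye"])
    return np.linalg.solve(A,b)
E
cat > m.py <<'E'
from h import *
np.set_printoptions(precision=3,suppress=True)
cs={n:cam(n) for n in("side","top")}
for n,c in cs.items():
    cv2.imwrite(f"pics/{n}0.png",c["color"][:,:,::-1]); print(n,c["eye"],c["orientation"],c["k1"])
Z=dict(bench_grille=.105,damper_axis=.135,damper_grip=.135,shade_neck=.239,shade=.129,batten_a=.105,shade_done=0,can_blue=0,can_pink=0,can_ochre=0,tape=0,sanding_block=0)
for t,z in Z.items():
    for n,c in cs.items():
        for r in bot.place_of(n,t)[:2]: print(t,n,np.array(r["pixel"]),round(r["score"],2),atz(c,r["pixel"],z))
s=bot.sense();print({k:np.round(v,3) for k,v in s.items()},bot.tip_reach)
E
python3 m.py
```

```text
side [0.441 0.817 0.889] [-2.252  0.012 -3.111] -0.06558115142995347
top [ 0.41  -0.041  1.294] [-3.076 -0.019 -1.573] -0.08048053010837485
bench_grille top [283.6 175.8] 0.79 [ 0.578 -0.082  0.105]
bench_grille top [390.2 149.2] 0.27 [ 0.662 -0.411  0.105]
damper_axis side [225.7 282. ] 0.57 [0.591 0.188 0.135]
damper_axis top [195.1 168.9] 0.66 [0.595 0.18  0.135]
damper_axis top [152.3 255.8] 0.56 [0.34  0.303 0.135]
damper_grip side [255.7 294.6] 0.8 [0.516 0.224 0.135]
damper_grip top [180.6 191.7] 0.59 [0.527 0.222 0.135]
shade_neck side [224.6 176.4] 0.66 [ 0.622 -0.106  0.239]
shade_neck top [293.1 150.9] 0.81 [ 0.627 -0.103  0.239]
shade_neck top [393.8 235.2] 0.25 [ 0.399 -0.373  0.239]
shade side [226.6 203.5] 0.94 [ 0.628 -0.12   0.129]
shade top [289.3 162.1] 0.58 [ 0.616 -0.098  0.129]
batten_a top [151.5 255.6] 0.46 [0.338 0.314 0.105]
shade_done side [302.  178.3] 0.74 [ 0.391 -0.436  0.   ]
shade_done top [393.  238.6] 0.96 [ 0.386 -0.446  0.   ]
shade_done top [155.1 258. ] 0.71 [0.324 0.333 0.   ]
can_blue top [104.5 234.8] 0.58 [0.399 0.503 0.   ]
can_pink side [2
[... 279 characters left out ...]
9.4] 0.58 [ 0.555 -0.427  0.   ]
tape top [392.7 185.8] 0.66 [ 0.561 -0.449  0.   ]
sanding_block side [332.1 373.7] 0.61 [0.336 0.345 0.   ]
sanding_block top [154.7 256.6] 0.78 [0.329 0.335 0.   ]
{'time': np.float64(1.3), 'qpos': array([ 1.291,  0.468, -0.012,  1.603,  0.006,  1.071, -0.056]), 'qvel': array([-0.001,  0.001, -0.   , -0.   , -0.003,  0.001,  0.002]), 'effort': array([ -0.   , -52.042,  -0.013, -24.405,  -0.057,   0.011,   0.   ]), 'position': array([ 0.152, -0.632,  0.232]), 'eef_rot': array([3.142, 0.   , 0.237]), 'contact_force': array([ 0.843,  0.359, -0.097]), 'torque': array([-0.014, -0.056, -0.037]), 'finger_force': np.float64(0.0), 'opening': np.float64(1.001)} 0.017
```

View pics/top0.png

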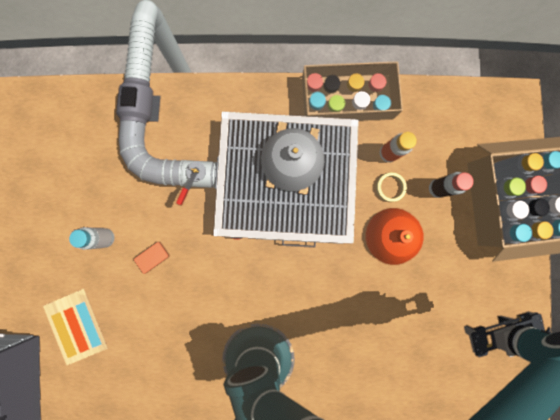

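View pics/side0.png

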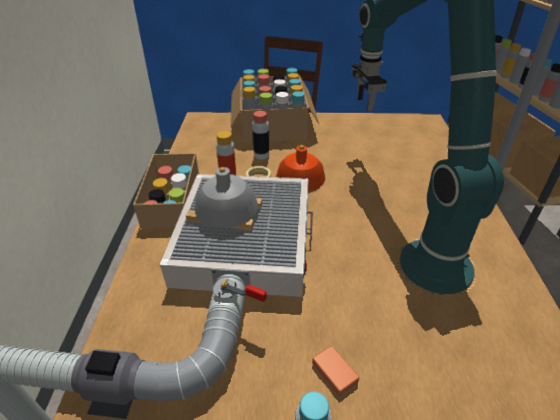

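The top view shows the bench, with the grey shade at about (293,160) and the red grip at (183,193), partly open. The orange shade is at (393,237). The net detections of these agree in both views. Next I'll get the bench yaw from the grille corners and plan the moves.

```bash
cat >> h.py <<'E'
def down(yaw): return R.from_euler('xyz',[np.pi,0,yaw])
def plan(wps,p=None,yaw=None):
    "wps: (x,y,z,yawdeg); prints tool-axis deltas for one call each, from measured or given pose"
    s=bot.sense()
    if p is None: p=s["position"]; yaw=s["eef_rot"][2]
    for w in wps:
        M=down(yaw).as_matrix(); d=M.T@(np.array(w[:3])-p)/.1; rz=-(np.radians(w[3])-yaw)/(2*np.pi)
        print(np.round(d,3),"rz",round(rz,4)); p=np.array(w[:3]);yaw=np.radians(w[3])
E
cat > p.py <<'E'
from h import *
np.set_printoptions(precision=3,suppress=True)
c=cam("top");k=[atz(c,p,.105) for p in[(222,113),(358,120),(353,242),(214,236)]]
print(k,np.mean(k,0)); 
for i in range(4): d=k[i]-k[i-1];print(np.degrees(np.arctan2(d[1],d[0]))%90,np.hypot(*d[:2]))
plan([(.20,-.56,.32,22),(.28,-.48,.36,40),(.36,-.39,.36,61),(.41,-.27,.36,61),(.44,-.14,.36,61),(.465,0,.32,61),(.485,.1,.25,61),(.491,.178,.22,61)])
E
python3 p.py
```

```text
[array([0.772, 0.106, 0.105]), array([ 0.752, -0.312,  0.105]), array([ 0.378, -0.29 ,  0.105]), array([0.397, 0.127, 0.105])] [ 0.575 -0.092  0.105]
86.86066027415553 0.3759690549321623
87.24550932675113 0.4188407635050053
86.66557859940156 0.37496044322909233
87.38537448130502 0.4175721563102957
[ 0.631 -0.587 -0.884] rz -0.0234
[ 1.041 -0.442 -0.4  ] rz -0.05
[ 1.191 -0.175 -0.   ] rz -0.0583
[ 1.292 -0.144 -0.   ] rz -0.0
[ 1.282 -0.368 -0.   ] rz -0.0
[ 1.346 -0.46   0.4  ] rz -0.0
[ 0.972 -0.31   0.7  ] rz -0.0
[ 0.711 -0.326  0.3  ] rz -0.0
```

Emit:
jog_arm(deltas=[{"dx": 0.65, "dy": -0.6, "dz": -0.9, "rz": -0.06, "jaw": 0}, {"dx": 0.65, "dy": -0.6, "dz": -0.9, "rz": -0.06, "jaw": 0}, {"dx": 0.65, "dy": -0.6, "dz": -0.9, "rz": -0.06, "jaw": 0}, {"dx": 0.65, "dy": -0.6, "dz": -0.9, "rz": -0.06, "jaw": 0}, {"dx": 0.65, "dy": -0.6, "dz": -0.9, "rz": -0.06, "jaw": 0}])

```text
invalid input at $.deltas[0]: expected keys dx, dy, dz, rx, ry, rz, jaw
```

Emit:
jog_arm(deltas=[{"dx": 1, "dy": -0.3, "dz": -0.4, "rz": -0.07, "jaw": 0}, {"dx": 1, "dy": -0.3, "dz": -0.4, "rz": -0.07, "jaw": 0}, {"dx": 1, "dy": -0.3, "dz": -0.4, "rz": -0.07, "jaw": 0}, {"dx": 1, "dy": -0.3, "dz": -0.4, "rz": -0.07, "jaw": 0}])

```text
invalid input at $.deltas[0]: expected keys dx, dy, dz, rx, ry, rz, jaw
```

Emit:
jog_arm(deltas=[{"dx": 1, "dy": -0.2, "jaw": 0}, {"dx": 1, "dy": -0.2, "jaw": 0}, {"dx": 1, "dy": -0.2, "jaw": 0}])

```text
invalid input at $.deltas[0]: expected keys dx, dy, dz, rx, ry, rz, jaw
```

All keys are needed.

Emit:
jog_arm(deltas=[{"dx": 0.65, "dy": -0.6, "dz": -0.9, "rx": 0, "ry": 0, "rz": -0.06, "jaw": 0}, {"dx": 0.65, "dy": -0.6, "dz": -0.9, "rx": 0, "ry": 0, "rz": -0.06, "jaw": 0}, {"dx": 0.65, "dy": -0.6, "dz": -0.9, "rx": 0, "ry": 0, "rz": -0.06, "jaw": 0}, {"dx": 0.65, "dy": -0.6, "dz": -0.9, "rx": 0, "ry": 0, "rz": -0.06, "jaw": 0}])

```text
time: 1.68
position: [0.2075, -0.5565, 0.3283]
eef_rot: [3.132, -0.001, 0.626]
contact_force: [1.2, -0.5, 0.2]
opening: 0.73
finger_force: 0.0
```

Emit:
jog_arm(deltas=[{"dx": 1, "dy": -0.3, "dz": -0.4, "rx": 0, "ry": 0, "rz": -0.07, "jaw": 0}, {"dx": 1, "dy": -0.3, "dz": -0.4, "rx": 0, "ry": 0, "rz": -0.07, "jaw": 0}, {"dx": 1, "dy": -0.3, "dz": -0.4, "rx": 0, "ry": 0, "rz": -0.07, "jaw": 0}, {"dx": 1, "dy": -0.3, "dz": -0.4, "rx": 0, "ry": 0, "rz": -0.07, "jaw": 0}])

```text
time: 2.02
position: [0.2715, -0.4723, 0.3646]
eef_rot: [3.137, 0.0, 1.067]
contact_force: [1.0, -0.7, -0.1]
opening: 0.439
finger_force: 0.0
```

Emit:
jog_arm(deltas=[{"dx": 1, "dy": -0.2, "dz": 0, "rx": 0, "ry": 0, "rz": 0, "jaw": 0}, {"dx": 1, "dy": -0.2, "dz": 0, "rx": 0, "ry": 0, "rz": 0, "jaw": 0}, {"dx": 1, "dy": -0.2, "dz": 0, "rx": 0, "ry": 0, "rz": 0, "jaw": 0}])

```text
time: 2.27
position: [0.2999, -0.3752, 0.3616]
eef_rot: [-3.142, -0.001, 1.057]
contact_force: [0.9, -0.0, -0.3]
opening: 0.227
finger_force: 0.0
```

Emit:
jog_arm(deltas=[{"dx": 1, "dy": 0.6, "dz": 0, "rx": 0, "ry": 0, "rz": 0, "jaw": 0}, {"dx": 1, "dy": 0.6, "dz": 0, "rx": 0, "ry": 0, "rz": 0, "jaw": 0}, {"dx": 1, "dy": 0.6, "dz": 0, "rx": 0, "ry": 0, "rz": 0, "jaw": 0}])

```text
time: 2.52
position: [0.4016, -0.3205, 0.362]
eef_rot: [3.14, -0.0, 1.053]
contact_force: [0.0, -0.8, -0.2]
opening: 0.012
finger_force: 0.0
```

Emit:
jog_arm(deltas=[{"dx": 1, "dy": 0, "dz": 0, "rx": 0, "ry": 0, "rz": 0, "jaw": 0}, {"dx": 1, "dy": 0, "dz": 0, "rx": 0, "ry": 0, "rz": 0, "jaw": 0}, {"dx": 1, "dy": 0, "dz": 0, "rx": 0, "ry": 0, "rz": 0, "jaw": 0}])

```text
time: 2.77
position: [0.4519, -0.2297, 0.3617]
eef_rot: [3.141, -0.002, 1.06]
contact_force: [0.3, -0.3, -0.0]
opening: -0.001
finger_force: 0.0
```

Emit:
jog_arm(deltas=[{"dx": 1, "dy": -0.3, "dz": 0, "rx": 0, "ry": 0, "rz": 0, "jaw": 0}, {"dx": 1, "dy": -0.3, "dz": 0, "rx": 0, "ry": 0, "rz": 0, "jaw": 0}, {"dx": 1, "dy": -0.3, "dz": 0, "rx": 0, "ry": 0, "rz": 0, "jaw": 0}])

```text
time: 3.02
position: [0.4734, -0.1285, 0.3617]
eef_rot: [3.141, -0.002, 1.058]
contact_force: [-0.4, 0.3, -0.1]
opening: 0.006
finger_force: 0.0
```

Emit:
jog_arm(deltas=[{"dx": 1, "dy": -0.5, "dz": 0, "rx": 0, "ry": 0, "rz": 0, "jaw": 0}, {"dx": 1, "dy": -0.5, "dz": 0, "rx": 0, "ry": 0, "rz": 0, "jaw": 0}, {"dx": 1, "dy": -0.5, "dz": 0, "rx": 0, "ry": 0, "rz": 0, "jaw": 0}])

```text
time: 3.27
position: [0.4784, -0.0181, 0.3618]
eef_rot: [3.141, -0.001, 1.056]
contact_force: [0.4, 0.3, -0.8]
opening: 0.003
finger_force: 0.0
```

Emit:
jog_arm(deltas=[{"dx": 1, "dy": -0.5, "dz": 0.6, "rx": 0, "ry": 0, "rz": 0, "jaw": 0}, {"dx": 1, "dy": -0.5, "dz": 0.6, "rx": 0, "ry": 0, "rz": 0, "jaw": 0}, {"dx": 1, "dy": -0.5, "dz": 0.6, "rx": 0, "ry": 0, "rz": 0, "jaw": 0}, {"dx": 1, "dy": -0.5, "dz": 0.6, "rx": 0, "ry": 0, "rz": 0, "jaw": 0}])

```text
time: 3.6
position: [0.482, 0.0965, 0.2988]
eef_rot: [-3.136, -0.001, 1.063]
contact_force: [-0.6, -0.1, 0.0]
opening: 0.006
finger_force: 0.0
```

```bash
cat > q.py <<'E'
from h import *
np.set_printoptions(precision=3,suppress=True)
cs=[cam("side"),cam("top")]
for t,z in(("damper_axis",.135),("damper_grip",.135),("shade_neck",.239),("bench_grille",.105)):
    for n,c in zip(("side","top"),cs):
        for r in bot.place_of(n,t)[:1]: print(t,n,np.array(r["pixel"]),round(r["score"],2),atz(c,r["pixel"],z))
s=bot.sense();print(s["position"],s["eef_rot"])
plan([(.491,.170,.22,61),(.491,.170,.142,61)])
E
python3 q.py
```

```text
damper_axis side [223.5 282.5] 0.59 [0.596 0.19  0.135]
damper_axis top [191.  168.5] 0.94 [0.596 0.192 0.135]
damper_grip side [255.5 295.1] 0.87 [0.516 0.226 0.135]
damper_grip top [189.8 168.6] 0.19 [0.596 0.196 0.135]
shade_neck side [225.2 175.5] 0.93 [ 0.621 -0.11   0.239]
shade_neck top [293.8 151.2] 0.58 [ 0.626 -0.105  0.239]
bench_grille side [243.8 217.3] 0.8 [ 0.574 -0.085  0.105]
bench_grille top [287.2 175.8] 0.9 [ 0.578 -0.093  0.105]
[0.485 0.089 0.302] [ 3.141 -0.     1.052]
[ 0.735 -0.349  0.82 ] rz -0.0021
[ 0.   -0.    0.78] rz -0.0
```

Emit:
jog_arm(deltas=[{"dx": 0.75, "dy": -0.35, "dz": 0.8, "rx": 0, "ry": 0, "rz": 0, "jaw": 0}, {"dx": 0.75, "dy": -0.35, "dz": 0.8, "rx": 0, "ry": 0, "rz": 0, "jaw": 0}, {"dx": 0.75, "dy": -0.35, "dz": 0.8, "rx": 0, "ry": 0, "rz": 0, "jaw": 0}, {"dx": 0.75, "dy": -0.35, "dz": 0.8, "rx": 0, "ry": 0, "rz": 0, "jaw": 0}])

```text
time: 4.43
position: [0.4885, 0.1757, 0.218]
eef_rot: [-3.135, 0.002, 1.059]
contact_force: [-0.6, 0.2, 0.2]
opening: 0.008
finger_force: 0.0
```

Emit:
jog_arm(deltas=[{"dx": 0, "dy": 0, "dz": 0.4, "rx": 0, "ry": 0, "rz": 0, "jaw": 0}, {"dx": 0, "dy": 0, "dz": 0.78, "rx": 0, "ry": 0, "rz": 0, "jaw": 0}, {"dx": 0, "dy": 0, "dz": 0.78, "rx": 0, "ry": 0, "rz": 0, "jaw": 0}, {"dx": 0, "dy": 0, "dz": 0.78, "rx": 0, "ry": 0, "rz": 0, "jaw": 0}])

```text
time: 4.77
position: [0.4906, 0.1714, 0.1431]
eef_rot: [-3.139, 0.002, 1.053]
contact_force: [0.0, -0.7, -0.2]
opening: 0.004
finger_force: 0.0
```

```bash
cat > a.py <<'E'
from h import *
s=bot.sense();print(s["position"],s["eef_rot"],s["contact_force"])
ax=np.array([.593,.187]);p=s["position"];yaw=s["eef_rot"][2]
M=down(yaw).as_matrix()
for f in range(151,84,-6):
    a=np.radians(f);t=np.array([np.sin(a),-np.cos(a)])
    w=ax+.084*np.array([np.cos(a),np.sin(a)])-.018*t
    d=M.T@(np.r_[w,.142]-p)/.1
    print(f,np.round(w,3),np.round(d,2),"rz",round(-(a-np.pi/2-yaw)/2/np.pi,3))
E
python3 a.py
```

```text
[0.49059315 0.17139685 0.14313774] [-3.13926810e+00  2.30131508e-03  1.05288569e+00] [ 0.02768469 -0.67185646 -0.21768651]
151 [0.511 0.212] [ 0.45 -0.03  0.01] rz -0.002
145 [0.514 0.22 ] [ 0.54 -0.04  0.01] rz 0.015
139 [0.518 0.229] [ 0.63 -0.05  0.01] rz 0.031
133 [0.523 0.236] [ 0.72 -0.04  0.01] rz 0.048
127 [0.528 0.243] [ 0.81 -0.03  0.01] rz 0.065
121 [0.534 0.25 ] [ 0.9  -0.01  0.01] rz 0.081
115 [0.541 0.256] [0.98 0.02 0.01] rz 0.098
109 [0.549 0.261] [1.06 0.06 0.01] rz 0.115
103 [0.557 0.265] [1.14 0.11 0.01] rz 0.131
97 [0.565 0.268] [1.21 0.17 0.01] rz 0.148
91 [0.574 0.271] [1.27 0.23 0.01] rz 0.165
85 [0.582 0.272] [1.33 0.3  0.01] rz 0.181
```

Emit:
jog_arm(deltas=[{"dx": 0.25, "dy": -0.02, "dz": 0, "rx": 0, "ry": 0, "rz": 0, "jaw": 0}, {"dx": 0.45, "dy": -0.03, "dz": 0, "rx": 0, "ry": 0, "rz": 0, "jaw": 0}, {"dx": 0.54, "dy": -0.04, "dz": 0, "rx": 0, "ry": 0, "rz": 0.015, "jaw": 0}, {"dx": 0.63, "dy": -0.05, "dz": 0, "rx": 0, "ry": 0, "rz": 0.031, "jaw": 0}, {"dx": 0.72, "dy": -0.04, "dz": 0, "rx": 0, "ry": 0, "rz": 0.048, "jaw": 0}])

```text
time: 5.18
position: [0.5246, 0.2367, 0.1467]
eef_rot: [3.14, -0.002, 0.746]
contact_force: [-2.4, -1.4, -1.6]
opening: 0.002
finger_force: 1.2
```

```bash
python3 a.py
```

```text
[0.52456163 0.23667939 0.14670334] [ 3.13986596e+00 -1.64022767e-03  7.45925200e-01] [-2.41695834 -1.44521215 -1.55396826]
151 [0.511 0.212] [-0.27  0.09  0.05] rz -0.051
145 [0.514 0.22 ] [-0.19  0.05  0.05] rz -0.034
139 [0.518 0.229] [-0.11  0.01  0.05] rz -0.017
133 [0.523 0.236] [-0.02 -0.01  0.05] rz -0.001
127 [0.528 0.243] [ 0.07 -0.02  0.05] rz 0.016
121 [0.534 0.25 ] [ 0.16 -0.03  0.05] rz 0.033
115 [0.541 0.256] [ 0.25 -0.03  0.05] rz 0.049
109 [0.549 0.261] [ 0.34 -0.01  0.05] rz 0.066
103 [0.557 0.265] [0.43 0.01 0.05] rz 0.083
97 [0.565 0.268] [0.51 0.04 0.05] rz 0.099
91 [0.574 0.271] [0.59 0.08 0.05] rz 0.116
85 [0.582 0.272] [0.67 0.13 0.05] rz 0.133
```

Emit:
jog_arm(deltas=[{"dx": 0.09, "dy": -0.02, "dz": 0, "rx": 0, "ry": 0, "rz": 0.016, "jaw": 0}, {"dx": 0.18, "dy": -0.03, "dz": 0, "rx": 0, "ry": 0, "rz": 0.033, "jaw": 0}, {"dx": 0.27, "dy": -0.03, "dz": 0, "rx": 0, "ry": 0, "rz": 0.049, "jaw": 0}, {"dx": 0.36, "dy": -0.01, "dz": 0, "rx": 0, "ry": 0, "rz": 0.066, "jaw": 0}, {"dx": 0.45, "dy": 0.01, "dz": 0, "rx": 0, "ry": 0, "rz": 0.083, "jaw": 0}])

```text
time: 5.6
position: [0.558, 0.2665, 0.147]
eef_rot: [3.142, -0.002, 0.224]
contact_force: [-1.2, -2.2, -0.1]
opening: 0.005
finger_force: 1.1
```

```bash
python3 a.py|sed '2,8d'
```

```text
[0.5580219  0.2665478  0.14701614] [ 3.14155775e+00 -2.00428975e-03  2.24281728e-01] [-1.24321071 -2.15492522 -0.08668875]
109 [0.549 0.261] [-0.1   0.04  0.05] rz -0.017
103 [0.557 0.265] [-0.02  0.01  0.05] rz -0.0
97 [0.565 0.268] [ 0.07 -0.    0.05] rz 0.016
91 [0.574 0.271] [ 0.16 -0.01  0.05] rz 0.033
85 [0.582 0.272] [ 0.25 -0.    0.05] rz 0.05
```

Emit:
jog_arm(deltas=[{"dx": 0.07, "dy": 0, "dz": 0, "rx": 0, "ry": 0, "rz": 0.016, "jaw": 0}, {"dx": 0.15, "dy": 0, "dz": 0, "rx": 0, "ry": 0, "rz": 0.033, "jaw": 0}, {"dx": 0.2, "dy": 0, "dz": 0, "rx": 0, "ry": 0, "rz": 0.044, "jaw": 0}, {"dx": 0.22, "dy": 0, "dz": 0, "rx": 0, "ry": 0, "rz": 0.044, "jaw": 0}])

```text
time: 5.93
position: [0.5797, 0.273, 0.1471]
eef_rot: [-3.139, -0.003, -0.048]
contact_force: [-1.4, 0.2, 1.7]
opening: 0.006
finger_force: 0.9
```

Emit:
jog_arm(deltas=[{"dx": 0.03, "dy": 0, "dz": 0, "rx": 0, "ry": 0, "rz": 0, "jaw": 0}, {"dx": 0.03, "dy": 0, "dz": 0, "rx": 0, "ry": 0, "rz": 0, "jaw": 0}])

```text
time: 6.1
position: [0.5813, 0.2727, 0.1459]
eef_rot: [-3.14, -0.0, -0.044]
contact_force: [-3.7, 1.0, 2.4]
opening: 0.003
finger_force: 1.9
```

Emit:
jog_arm(deltas=[{"dx": 0.04, "dy": 0, "dz": 0, "rx": 0, "ry": 0, "rz": 0, "jaw": 0}, {"dx": 0.04, "dy": 0, "dz": 0, "rx": 0, "ry": 0, "rz": 0, "jaw": 0}])

```text
time: 6.27
position: [0.5815, 0.2728, 0.1453]
eef_rot: [3.141, 0.007, -0.043]
contact_force: [-13.6, -0.8, 10.3]
opening: 0.009
finger_force: 6.8
```

Emit:
jog_arm(deltas=[{"dx": 0.02, "dy": 0, "dz": 0, "rx": 0, "ry": 0, "rz": 0, "jaw": 0}, {"dx": 0.02, "dy": 0, "dz": 0, "rx": 0, "ry": 0, "rz": 0, "jaw": 0}])

```text
time: 6.43
position: [0.5817, 0.2728, 0.1452]
eef_rot: [3.14, 0.01, -0.042]
contact_force: [-18.5, -2.6, 13.7]
opening: 0.005
finger_force: 9.1
```

It's on the stop: force is rising without any motion. Now back off and go up.

Emit:
jog_arm(deltas=[{"dx": -0.3, "dy": 0, "dz": 0, "rx": 0, "ry": 0, "rz": 0, "jaw": 0}, {"dx": -0.6, "dy": 0, "dz": 0, "rx": 0, "ry": 0, "rz": 0, "jaw": 0}, {"dx": -0.6, "dy": 0, "dz": -0.4, "rx": 0, "ry": 0, "rz": 0, "jaw": 70}, {"dx": -0.6, "dy": 0, "dz": -0.8, "rx": 0, "ry": 0, "rz": 0, "jaw": 70}, {"dx": -0.6, "dy": 0, "dz": -1, "rx": 0, "ry": 0, "rz": 0, "jaw": 70}])

```text
time: 6.85
position: [0.5289, 0.275, 0.2492]
eef_rot: [-3.138, -0.007, -0.044]
contact_force: [1.6, 0.0, 0.9]
opening: 0.197
finger_force: 0.0
```

Emit:
jog_arm(deltas=[{"dx": -0.3, "dy": 0.5, "dz": -0.9, "rx": 0, "ry": 0, "rz": 0, "jaw": 80}, {"dx": -0.3, "dy": 0.5, "dz": -0.9, "rx": 0, "ry": 0, "rz": 0, "jaw": 80}, {"dx": -0.3, "dy": 0.5, "dz": -0.9, "rx": 0, "ry": 0, "rz": 0, "jaw": 80}, {"dx": -0.3, "dy": 0.5, "dz": -0.9, "rx": 0, "ry": 0, "rz": 0, "jaw": 80}])

```text
time: 7.18
position: [0.4969, 0.2242, 0.3402]
eef_rot: [-3.139, -0.011, -0.047]
contact_force: [0.5, 0.8, 0.1]
opening: 0.49
finger_force: 0.0
```

```bash
cat >> q.py <<'E'
for n,c in zip(("side","top"),cs): cv2.imwrite(f"pics/{n}1.png",c["color"][:,:,::-1])
im=[c["color"][130:380,100:380,::-1] if i==0 else c["color"][80:330,100:380,::-1] for i,c in enumerate(cs)]
cv2.imwrite("pics/b1.png",cv2.resize(np.hstack(im),(800,357)))
E
python3 q.py
```

```text
damper_axis side [223.7 281.6] 0.82 [0.596 0.187 0.135]
damper_axis top [194.  171.5] 0.83 [0.587 0.183 0.135]
damper_grip side [218.2 312.3] 0.9 [0.597 0.276 0.135]
damper_grip top [165.1 166. ] 0.68 [0.604 0.269 0.135]
shade_neck side [223.5 175. ] 0.74 [ 0.626 -0.113  0.239]
shade_neck top [291.3 151.5] 0.67 [ 0.626 -0.098  0.239]
bench_grille side [244.9 216.5] 0.88 [ 0.571 -0.089  0.105]
bench_grille top [286.5 175.6] 0.67 [ 0.579 -0.091  0.105]
[0.495 0.226 0.333] [ 3.141  0.002 -0.045]
[-0.014  0.561  1.126] rz -0.1766
[ 0.   -0.    0.78] rz -0.0
```

View pics/b1.png

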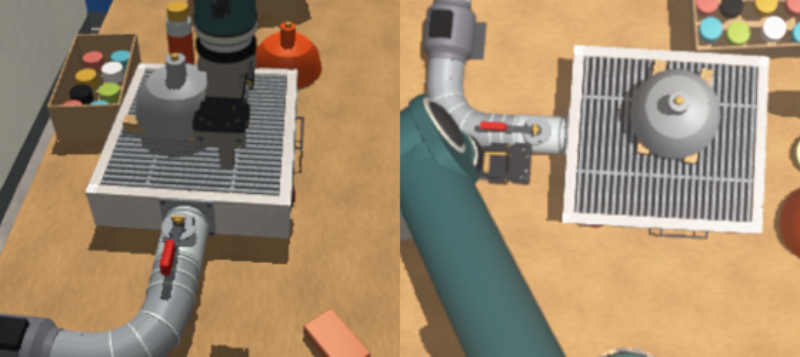

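The damper handle now lies along the duct (grip at about (218,312) in the side view). Next is the shade neck at (0.625, -0.106).

Emit:
jog_arm(deltas=[{"dx": 0.2, "dy": 1, "dz": -0.3, "rx": 0, "ry": 0, "rz": 0, "jaw": 80}, {"dx": 0.2, "dy": 1, "dz": -0.3, "rx": 0, "ry": 0, "rz": 0, "jaw": 80}, {"dx": 0.2, "dy": 1, "dz": -0.3, "rx": 0, "ry": 0, "rz": 0, "jaw": 80}])

```text
time: 7.93
position: [0.5114, 0.1211, 0.3641]
eef_rot: [3.14, -0.001, -0.049]
contact_force: [1.1, 0.3, -0.6]
opening: 0.872
finger_force: 0.0
```

Emit:
jog_arm(deltas=[{"dx": 0.6, "dy": 1, "dz": 0, "rx": 0, "ry": 0, "rz": 0, "jaw": 80}, {"dx": 0.6, "dy": 1, "dz": 0, "rx": 0, "ry": 0, "rz": 0, "jaw": 80}, {"dx": 0.6, "dy": 1, "dz": 0, "rx": 0, "ry": 0, "rz": 0, "jaw": 80}])

```text
time: 8.18
position: [0.5668, 0.0192, 0.3635]
eef_rot: [3.14, -0.0, -0.047]
contact_force: [0.3, -0.3, -0.5]
opening: 0.868
finger_force: 0.0
```

Emit:
jog_arm(deltas=[{"dx": 0.65, "dy": 1, "dz": 0, "rx": 0, "ry": 0, "rz": 0, "jaw": 80}, {"dx": 0.65, "dy": 1, "dz": 0, "rx": 0, "ry": 0, "rz": 0, "jaw": 80}, {"dx": 0.65, "dy": 1, "dz": 0, "rx": 0, "ry": 0, "rz": 0, "jaw": 80}, {"dx": 0.65, "dy": 1, "dz": 0, "rx": 0, "ry": 0, "rz": 0, "jaw": 80}])

```text
time: 8.52
position: [0.6279, -0.0896, 0.3615]
eef_rot: [3.138, 0.001, -0.056]
contact_force: [-0.5, -0.8, -0.5]
opening: 0.873
finger_force: 0.0
```

```bash
cat > g.py <<'E'
from h import *
s=bot.sense();print(s["position"],s["eef_rot"],s["contact_force"],s["opening"])
plan([(.625,-.106,.30,-2.6),(.625,-.106,.238,-2.6)])
E
python3 g.py
```

```text
[ 0.62791423 -0.08963086  0.36146077] [ 3.13767569e+00  1.28442074e-03 -5.64904753e-02] [-0.54005389 -0.84649159 -0.49016039] 0.8727190775972019
[-0.02   0.165  0.615] rz -0.0018
[-0.   -0.    0.62] rz -0.0
```

Emit:
jog_arm(deltas=[{"dx": -0.02, "dy": 0.2, "dz": 0.3, "rx": 0, "ry": 0, "rz": 0, "jaw": 86}, {"dx": -0.02, "dy": 0.2, "dz": 0.5, "rx": 0, "ry": 0, "rz": 0, "jaw": 86}, {"dx": -0.02, "dy": 0.2, "dz": 0.5, "rx": 0, "ry": 0, "rz": 0, "jaw": 86}, {"dx": -0.02, "dy": 0.2, "dz": 0.5, "rx": 0, "ry": 0, "rz": 0, "jaw": 86}])

```text
time: 8.85
position: [0.6227, -0.0999, 0.3125]
eef_rot: [-3.141, 0.003, -0.045]
contact_force: [-0.3, 0.8, -0.3]
opening: 0.935
finger_force: 0.0
```

```bash
sed -i 's/1.png/2.png/' q.py; python3 q.py; python3 g.py
```

```text
damper_axis side [224.9 281.7] 0.71 [0.593 0.187 0.135]
damper_axis top [194.4 169.6] 0.69 [0.593 0.182 0.135]
damper_grip side [219.5 312.3] 0.65 [0.594 0.276 0.135]
damper_grip top [164.1 167.5] 0.54 [0.599 0.272 0.135]
shade_neck side [224.  174.7] 0.63 [ 0.625 -0.114  0.239]
bench_grille side [240.9 217.3] 0.8 [ 0.583 -0.085  0.105]
bench_grille top [285.2 176. ] 0.69 [ 0.578 -0.087  0.105]
[ 0.623 -0.1    0.314] [ 3.141 -0.001 -0.046]
[-1.445 -2.641  0.94 ] rz -0.1767
[ 0.   -0.    0.78] rz -0.0
[ 0.62329832 -0.10041285  0.31401631] [ 3.14147048e+00 -6.69779933e-04 -4.58163257e-02] [-0.60447112  0.20519719 -0.40643742] 0.9279022019272953
[0.02  0.055 0.14 ] rz -0.0001
[-0.   -0.    0.62] rz -0.0
```

View pics/b2.png

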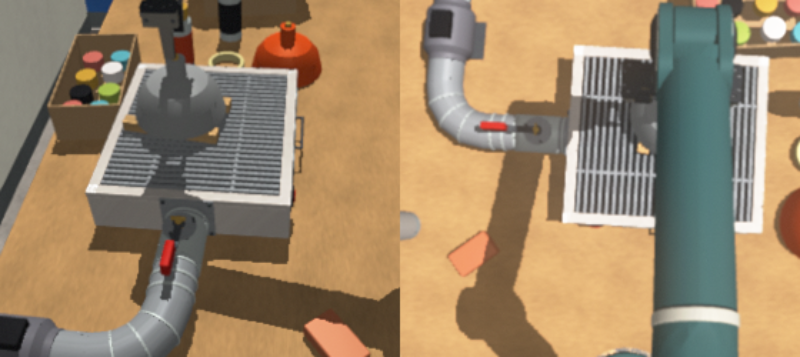

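Emit:
jog_arm(deltas=[{"dx": 0.02, "dy": 0.06, "dz": 0.3, "rx": 0, "ry": 0, "rz": 0, "jaw": 86}, {"dx": 0.02, "dy": 0.06, "dz": 0.55, "rx": 0, "ry": 0, "rz": 0, "jaw": 86}, {"dx": 0.02, "dy": 0.06, "dz": 0.76, "rx": 0, "ry": 0, "rz": 0, "jaw": 86}, {"dx": 0.02, "dy": 0.06, "dz": 0.76, "rx": 0, "ry": 0, "rz": 0, "jaw": 86}])

```text
time: 9.68
position: [0.6222, -0.1066, 0.2329]
eef_rot: [-3.141, 0.008, -0.046]
contact_force: [-1.3, -0.9, -1.8]
opening: 0.934
finger_force: 0.0
```

Emit:
jog_arm(deltas=[{"dx": 0, "dy": 0, "dz": 0, "rx": 0, "ry": 0, "rz": 0, "jaw": 60}, {"dx": 0, "dy": 0, "dz": 0, "rx": 0, "ry": 0, "rz": 0, "jaw": 60}, {"dx": 0, "dy": 0, "dz": 0, "rx": 0, "ry": 0, "rz": 0, "jaw": 54}, {"dx": 0, "dy": 0, "dz": 0, "rx": 0, "ry": 0, "rz": 0, "jaw": 54}, {"dx": 0, "dy": 0, "dz": 0, "rx": 0, "ry": 0, "rz": 0, "jaw": 54}])

```text
time: 10.1
position: [0.6255, -0.1067, 0.2389]
eef_rot: [3.141, -0.002, -0.046]
contact_force: [-0.5, 0.3, -0.1]
opening: 0.599
finger_force: 0.0
```

Emit:
jog_arm(deltas=[{"dx": 0, "dy": 0, "dz": 0, "rx": 0, "ry": 0, "rz": 0, "jaw": 49}, {"dx": 0, "dy": 0, "dz": 0, "rx": 0, "ry": 0, "rz": 0, "jaw": 49}, {"dx": 0, "dy": 0, "dz": 0, "rx": 0, "ry": 0, "rz": 0, "jaw": 49}])

```text
time: 10.35
position: [0.6249, -0.1066, 0.2378]
eef_rot: [3.141, -0.0, -0.046]
contact_force: [-1.4, 0.2, -0.2]
opening: 0.53
finger_force: 0.0
```

Emit:
jog_arm(deltas=[{"dx": 0, "dy": 0, "dz": 0, "rx": 0, "ry": 0, "rz": 0, "jaw": 45}, {"dx": 0, "dy": 0, "dz": 0, "rx": 0, "ry": 0, "rz": 0, "jaw": 45}, {"dx": 0, "dy": 0, "dz": 0, "rx": 0, "ry": 0, "rz": 0, "jaw": 45}])

```text
time: 10.6
position: [0.6249, -0.1066, 0.2375]
eef_rot: [-3.142, 0.0, -0.046]
contact_force: [-0.5, 0.3, 0.4]
opening: 0.489
finger_force: 0.0
```

Centred to within about 2.5 mm in y. Closing fully.

Emit:
jog_arm(deltas=[{"dx": 0, "dy": 0, "dz": 0, "rx": 0, "ry": 0, "rz": 0, "jaw": 42}, {"dx": 0, "dy": 0, "dz": 0, "rx": 0, "ry": 0, "rz": 0, "jaw": 42}, {"dx": 0, "dy": 0, "dz": 0, "rx": 0, "ry": 0, "rz": 0, "jaw": 30}, {"dx": 0, "dy": 0, "dz": 0, "rx": 0, "ry": 0, "rz": 0, "jaw": 30}, {"dx": 0, "dy": 0, "dz": 0, "rx": 0, "ry": 0, "rz": 0, "jaw": 30}])

```text
time: 11.02
position: [0.625, -0.1061, 0.2375]
eef_rot: [-3.141, 0.0, -0.046]
contact_force: [0.5, 1.9, -0.3]
opening: 0.429
finger_force: 30.0
```

Emit:
jog_arm(deltas=[{"dx": 0, "dy": 0, "dz": 0, "rx": 0, "ry": 0, "rz": 0, "jaw": 20}, {"dx": 0, "dy": 0, "dz": 0, "rx": 0, "ry": 0, "rz": 0, "jaw": 10}, {"dx": 0, "dy": 0, "dz": 0, "rx": 0, "ry": 0, "rz": 0, "jaw": 0}, {"dx": 0, "dy": 0, "dz": 0, "rx": 0, "ry": 0, "rz": 0, "jaw": 0}, {"dx": 0, "dy": 0, "dz": 0, "rx": 0, "ry": 0, "rz": 0, "jaw": 0}])

```text
time: 11.43
position: [0.6249, -0.1063, 0.2375]
eef_rot: [-3.141, 0.0, -0.046]
contact_force: [0.3, 2.5, 0.1]
opening: 0.429
finger_force: 30.0
```

Neck held at 30 N. Lifting straight up.

Emit:
jog_arm(deltas=[{"dx": 0, "dy": 0, "dz": -0.03, "rx": 0, "ry": 0, "rz": 0, "jaw": 0}, {"dx": 0, "dy": 0, "dz": -0.08, "rx": 0, "ry": 0, "rz": 0, "jaw": 0}, {"dx": 0, "dy": 0, "dz": -0.15, "rx": 0, "ry": 0, "rz": 0, "jaw": 0}, {"dx": 0, "dy": 0, "dz": -0.22, "rx": 0, "ry": 0, "rz": 0, "jaw": 0}, {"dx": 0, "dy": 0, "dz": -0.3, "rx": 0, "ry": 0, "rz": 0, "jaw": 0}])

```text
time: 11.85
position: [0.6247, -0.107, 0.2681]
eef_rot: [3.141, 0.001, -0.046]
contact_force: [0.8, 0.7, -4.6]
opening: 0.431
finger_force: 30.0
```

Emit:
jog_arm(deltas=[{"dx": 0, "dy": 0, "dz": -0.1, "rx": 0, "ry": 0, "rz": 0, "jaw": 0}, {"dx": 0, "dy": 0, "dz": -0.2, "rx": 0, "ry": 0, "rz": 0, "jaw": 0}, {"dx": 0, "dy": 0, "dz": -0.3, "rx": 0, "ry": 0, "rz": 0, "jaw": 0}, {"dx": 0, "dy": 0, "dz": -0.4, "rx": 0, "ry": 0, "rz": 0, "jaw": 0}, {"dx": 0, "dy": 0, "dz": -0.46, "rx": 0, "ry": 0, "rz": 0, "jaw": 0}])

```text
time: 12.27
position: [0.6254, -0.1067, 0.3156]
eef_rot: [3.141, -0.002, -0.046]
contact_force: [0.2, -0.3, -4.5]
opening: 0.432
finger_force: 30.0
```

Emit:
jog_arm(deltas=[{"dx": -0.1, "dy": -0.04, "dz": 0, "rx": 0, "ry": 0, "rz": 0, "jaw": 0}, {"dx": -0.2, "dy": -0.08, "dz": 0, "rx": 0, "ry": 0, "rz": 0, "jaw": 0}, {"dx": -0.3, "dy": -0.12, "dz": 0, "rx": 0, "ry": 0, "rz": 0, "jaw": 0}, {"dx": -0.38, "dy": -0.14, "dz": 0, "rx": 0, "ry": 0, "rz": 0, "jaw": 0}, {"dx": -0.45, "dy": -0.15, "dz": 0, "rx": 0, "ry": 0, "rz": 0, "jaw": 0}])

```text
time: 12.68
position: [0.5801, -0.0891, 0.3139]
eef_rot: [-3.142, -0.0, -0.045]
contact_force: [-0.3, 0.4, -4.6]
opening: 0.432
finger_force: 30.0
```

Emit:
jog_arm(deltas=[{"dx": 0, "dy": 0, "dz": 0, "rx": 0, "ry": 0, "rz": 0, "jaw": 0}, {"dx": 0, "dy": 0, "dz": 0, "rx": 0, "ry": 0, "rz": 0, "jaw": 0}, {"dx": 0, "dy": 0, "dz": 0, "rx": 0, "ry": 0, "rz": 0, "jaw": 0}, {"dx": 0, "dy": 0, "dz": 0, "rx": 0, "ry": 0, "rz": 0, "jaw": 0}, {"dx": 0, "dy": 0, "dz": 0, "rx": 0, "ry": 0, "rz": 0, "jaw": 0}])

```text
time: 13.1
position: [0.581, -0.0898, 0.3134]
eef_rot: [-3.142, 0.0, -0.046]
contact_force: [0.6, -0.1, -4.8]
opening: 0.434
finger_force: 30.0
```

```bash
sed -i 's/2.png/3.png/' q.py; sed -i 's/("shade_neck",.239)/("shade_neck",.313),("shade",.205),("batten_a",.105)/;s/380,100:380/330,100:380/;s/\[130:/[80:/' q.py; python3 q.py; python3 g.py
```

```text
damper_axis side [225.2 282.9] 0.62 [0.592 0.191 0.135]
damper_axis top [193.8 172.1] 0.69 [0.585 0.184 0.135]
damper_grip side [216.4 310. ] 0.81 [0.602 0.27  0.135]
damper_grip top [165.7 167.3] 0.6 [0.6   0.267 0.135]
shade_neck side [238.  153.9] 0.68 [ 0.579 -0.106  0.313]
shade side [239.6 188.6] 0.8 [ 0.581 -0.094  0.205]
batten_a side [220.2 221.4] 0.97 [ 0.642 -0.066  0.105]
bench_grille side [241.7 219.5] 0.96 [ 0.579 -0.075  0.105]
bench_grille top [437.6 187.7] 0.56 [ 0.543 -0.557  0.105]
[ 0.581 -0.09   0.314] [ 3.142 -0.    -0.046]
[-1.015 -2.552  0.936] rz -0.1768
[ 0.   -0.    0.78] rz -0.0
[ 0.58063961 -0.08956093  0.31359119] [ 3.14155490e+00 -3.26316653e-05 -4.59473974e-02] [-0.21080364  0.61031773 -5.34672965] 0.42521662212927885
[0.451 0.144 0.136] rz -0.0001
[-0.   -0.    0.62] rz -0.0
```

View pics/b3.png

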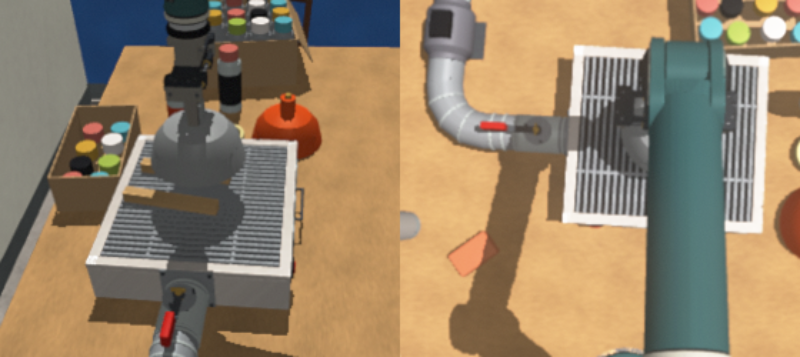

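The picture shows the shade held level above the grille, around (195,150). The battens are still lying on the bars and the handle is along the duct. The lift was 76 mm, so the rim is 100 mm above the bars.

```bash
python3 -c "from station import bot; print(bot.hand_in())"
```

```text
the job is handed in; nothing more can be done
None
```

The damper is fully open against its stop, and the grey shade is held level over the grille with its rim about 10 cm above the bars; the job was handed in at about 13 s, and no verdict came back.

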